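Mark a test bar in the lever press and hold the stamp down

TASK

Mark the bisque clay glaze-test bar in the hand lever press: slide the bar, plain end first (the end with the hole stays outside), into the slot of the press until it meets the stop at the back, then swing the spring-loaded handle forward and down to its stop and finish while holding it there, so that the stamp stays pressed on the bar. Bring the stamp down only when the bar is fully home, otherwise it inks the bed, and leave the other things on the table where they are.

Things in the scene. Friction and masses are not known exactly. Their poses are not given: they have to be found in the camera images.
- test_bar: Loose flat unglazed pinkish-brown clay bar, 120 x 44 x 10 mm, about 0.1 kg, lying flat on the table at the left or the right of the press. Origin at the centre of its underside; x along its length toward the plain end, z up. A 10 mm hanging hole goes through it 11 mm from the other (-x) end, the end that lies nearer to the robot.
- bar_plain_end (a point): Centre of the lower edge of the bar's plain end, 60 mm from the bar's origin along its x; axes as the bar's.
- press: Grey cast hand lever press, fixed; foot 150 x 110 mm; head 56 mm wide, 105 to 199 mm high, its front 23 mm on the robot side of the ram axis; ram top 236 mm high. Origin on the table under the ram axis; x points from the slot's mouth into the press (away from the robot, within 0.3 rad), y left, z up. The slot runs along x. The bar goes in flat; home, 68 mm of it stay outside.
- slot_mouth (a point): Middle of the slot's mouth at bed height, 34 mm before the press origin, 30 mm up; axes as the press's. Slot 52 mm deep, 47 mm wide between rails, 13 mm high under lips (lip tops 48 mm above the table); rails flare over 10 mm in front of the mouth. A feed tongue 28 mm wide, level with the bed, reaches 49 mm out in front, so the bar can rest on it while its edges are held from both sides.
- slot_stop (a point): Middle of the stop at the back of the slot at bed height (18 mm behind the press origin, 30 mm up), which the bar's plain end meets; axes as the press's.
- lever_pivot (a point): Point on the handle's hinge axis in the plane in which the handle swings: 14 mm behind, 54 mm right (-y) of and 165 mm above the press origin; axes as the press's, the hinge lies along y.
- knob_center (a point): Centre of the black ball, 32 mm across, at the end of the handle, 130 mm from lever_pivot; the handle is an 11 mm steel rod. Its z points along the handle, from pivot to ball.
- press_handle: The handle (hub, rod and ball); origin at lever_pivot, z along the rod toward the ball, y as the press's.
- lever_angle (a joint): Handle angle. 0 at rest, where the spring holds it upright, leaning 10 degrees along the press's +x (away from the robot); grows as the ball comes forward to the mouth side (-x) and down; stop at 1.57 rad, where the handle points to the press's -x, 10 degrees above level. Spring: about 2 N at the ball to start, 9 N at the stop; it swings back if let go.
- stamp_pad: Square 24 mm rubber-faced stamp at the foot of the ram, origin at the middle of its face, 57 mm above the table at rest. It goes down 12.7 mm per rad of the handle, meets a bar in the slot at about 1.35 rad, and is sprung inside the ram for the last 3 mm.
- clay_batt: Bystander: round pale clay disc, 137 mm across, 14 mm thick, lying at the side of the press where the bar is not.
- pale_pitcher: Bystander: pale handled pitcher 116 x 137 x 126 mm at the back left.
- tin: Bystander: round tin 64 mm across, 72 mm high at the back right.
- brush: Bystander: brush 174 mm long lying at the front left.
- rib: Bystander: half-round wooden rib 36 x 90 x 8 mm at the front right.
- tile_a: Bystander: lower of two stacked square tiles, 50 x 50 x 8 mm, at the back left.
- tile_b: Bystander: upper of the two stacked tiles.
- small_bottle: Bystander: small bottle-shaped pot 51 mm across, 70 mm high at the back right.
There are look-alikes about, which are no part of the job. What is shaped like the test_bar but purple or turquoise is not meant.

How it is judged:
By the outcome, as a careful person would: the job done as asked, in the order asked, and still so for the second after the job is handed in, while the arm keeps its last pose, push and grip.
It also fails if it takes over 72 s, if anything falls off the work surface, if the arm or the gripper's body presses on something with over 40 N, if the wrist force passes 120 N, or if a joint passes its speed limit or range.

ROBOT

A 6-joint arm with a two-finger parallel gripper is mounted at the origin on the work surface; the furniture and walls round the work are solid. World frame = base frame: x ahead of the robot, y to its left, z up, the work surface at z = 0. Lengths are in m, angles in degrees, forces in N, time in s.
With the tool pointing down it reaches from about 0.325 to 0.775 m from the base axis. Payload 5.5 kg.
Tool frame: the origin (TCP) lies at the centre of the arm's flange, where the gripper is bolted on; the fingertips stand 182 mm ahead of it and the grasp point (between the pads) lies 163 mm ahead of it; z points along the fingers, y is the line along which they close (so a half turn about z gives the same grasp; the last joint's range is limited). The gripper opens to 88 mm and grips with 3 to 60 N. Pads are 20 mm wide; open, the fingers measure 115 mm over their backs; the gripper's body (75 mm by 178 mm) begins 61 mm behind the grasp point.
Start: joints at [-75.098, 5.22, 70.514, -0, 104.267, -3.249], TCP at [0.187, -0.57, 0.405] pointing down, gripper open.
Joint ranges: [-164.24, 164.24], [-49.07, 125.15], [9.68, 141.18], [-86.29, 266.29], [3.28, 154.24], [-151.56, 151.56]. Speed limits (degrees/s): [147.25, 147.25, 172.46, 180, 180, 180].

INTERFACE

Orientations are given as [roll, pitch, yaw] about the fixed x, y, z axes, in that order (R = Rz(yaw) Ry(pitch) Rx(roll)).
In Python, from station import r gives the robot as it stands. The module is installed in compiled form; this text tells all that it offers. Calls block until the motion is done:
- r.reach(position, orientation): joint-space move of the TCP to a pose.
- r.servo_line(position, rotation=None, speed=0.15): straight line of the TCP; rotation=None keeps the orientation; speed is the mean speed in m/s.
- r.move_joints(angles): joint-space move.
- r.let_go() and r.grab(squeeze=None): open the fingers fully, or close them until they stop; squeeze is the grip in N (None keeps the last).
- r.wait(seconds).
- r.inverse_kinematics(position, orientation): joint angles nearest the present ones, or None.
- r.sense(): the state.
- r.snapshot(name): name is "scene" or "top"; returns a dict with "frame" (384x512x3 uint8, red, green, blue), "fx", "fy", "cx", "cy" (pixels), "dist_coeffs" ([k1, k2, p1, p2, k3] as OpenCV has them; the pictures are not rectified), "R" (3x3) and "t" (3): a world point X has camera coordinates R X + t. Camera axes: x right, y down, z forward; pixel columns grow to the right and rows downward; lengths in m; the calibration is good to about 2 mm. A picture is of the moment at which its call begins. There is no depth.
A pose or a line that the arm cannot do raises r.IKError and nothing moves.
- r.hand_in(): hands the job in; it is judged then, once.
The state is a dict: "clock": time; "joints": joint angles; "joint_vel": joint speeds; "joint_torque": joint torques, N m; "tcp_pos": TCP position; "orientation": TCP orientation; "contact_force": force on the tool from outside, world axes, zero at the start; "torque": the same for the moment, N m; "opening": finger opening in m; "gripper_force": force on a finger pad.
Only numpy, scipy, OpenCV 4.12 (cv2) and the standard library are available. Lean on these libraries where they do the work, as an engineer would, in place of code of your own. Each camera call takes 0.05 s, during which the arm holds its last target. There are 200 camera calls.

## Working session

There is one attempt and no reset: what is moved stays moved. The work goes in short steps, each a Python script; the robot and the scene stay as the last script left them, time stands still between calls to the robot, and variables do not carry over. Pictures are saved under pics/ and viewed, at most 10 in all, crops included, and the job is handed in when it is done.

```bash
mkdir -p pics
python3 - <<'E'
from station import r
import cv2,pickle
for n in("scene","top"):
    s=r.snapshot(n); pickle.dump(s,open(n+".pkl","wb")); cv2.imwrite(f"pics/{n}0.png",cv2.cvtColor(s["frame"],cv2.COLOR_RGB2BGR))
    print(n,s["fx"],s["cx"],s["cy"],s["dist_coeffs"],(-s["R"].T@s["t"]) )
print(r.sense())
E
```

```text
scene 401.1289519231687 256.7537168308233 193.99175832523096 [0.01354673 0.         0.         0.         0.        ] [-0.13758255  0.79720233  1.04716252]
top 495.5935080362621 257.0658353738123 191.6438691351141 [-0.05412754  0.          0.          0.          0.        ] [-0.30764061 -0.12555671  1.74875609]
{'clock': 0.1, 'joints': array([-7.50978958e+01,  5.25955077e+00,  7.05727398e+01, -3.67436080e-03,
        1.04268471e+02, -3.24842306e+00]), 'joint_vel': array([ 0.01575309, -0.15959436, -0.12431945, -0.01705724,  0.03538982,
        0.02753649]), 'joint_torque': array([ 3.16618753e-03, -4.47857273e+01, -4.07570279e+01,  7.00313319e-02,
        2.84556724e-02, -1.13138810e-04]), 'tcp_pos': array([ 0.18691356, -0.57020027,  0.40363386]), 'orientation': array([-1.79899199e+02, -2.15277787e-03,  1.81496229e+01]), 'contact_force': array([-0.77750747, -0.89981506, -0.09472218]), 'torque': array([0.02827472, 0.00367043, 0.0197262 ]), 'gripper_force': 0.0, 'opening': 0.08777537610049775}
```

View pics/top0.png

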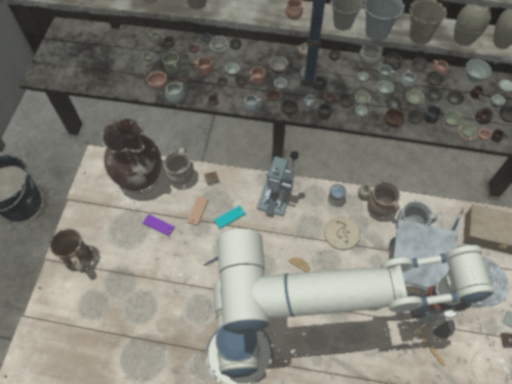

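View pics/scene0.png

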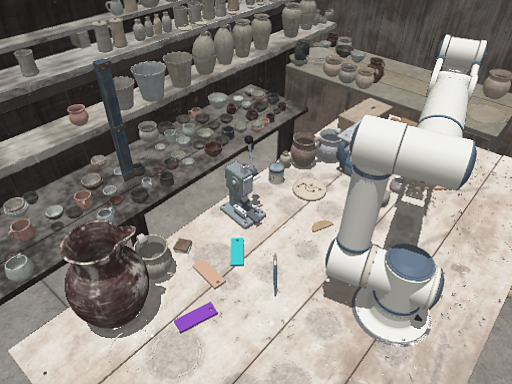

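Candidates in the top view are purple (158,225), pinkish-brown (198,210) and turquoise (230,217). Only the one at (198,210), which is (209,274) in the scene view, has the clay colour. I'll confirm that in an enlarged crop.

```bash
cat > h.py <<'E'
import cv2,pickle,numpy as np
def load(n): return pickle.load(open(n+".pkl","rb"))
def K(s): return np.array([[s["fx"],0,s["cx"]],[0,s["fy"],s["cy"]],[0,0,1.]])
def rays(s,px):
    u=cv2.undistortPoints(np.float64(px).reshape(-1,1,2),K(s),np.array(s["dist_coeffs"]))[:,0]
    d=np.c_[u,np.ones(len(u))]@s["R"]; return -s["R"].T@s["t"],d
def plane(s,px,z):
    c,d=rays(s,px); return c+d*((z-c[2])/d[:,2])[:,None]
def tri(s1,p1,s2,p2):
    (c1,d1),(c2,d2)=rays(s1,[p1]),rays(s2,[p2]); d1,d2=d1[0],d2[0]
    a=np.linalg.lstsq(np.c_[d1,-d2],c2-c1,rcond=None)[0]; A=c1+a[0]*d1;B=c2+a[1]*d2
    return (A+B)/2,np.linalg.norm(A-B)
def proj(s,X): return cv2.projectPoints(np.float64(X).reshape(-1,1,3),cv2.Rodrigues(s["R"])[0],s["t"],K(s),np.array(s["dist_coeffs"]))[0][:,0]
E
python3 - <<'E'
from h import *
t,s=load("top"),load("scene")
def crop(i,x,y,w,h,k): return cv2.resize(i["frame"][y:y+h,x:x+w],None,fx=k,fy=k,interpolation=cv2.INTER_CUBIC)[...,::-1]
a=crop(t,180,145,125,90,6.4)  # 800x576
cv2.imwrite("pics/ct.png",a)
b=crop(s,185,130,110,162,3.6); cv2.imwrite("pics/cs.png",crop(s,185,130,110,100,6))
c=crop(s,185,255,45,40,6)
for n,i,roi,z in(("top",t,(180,185,35,45),.01),("scene",s,(185,250,45,45),.01)):
    x,y,w,h=roi; f=i["frame"]; hsv=cv2.cvtColor(f,cv2.COLOR_RGB2HSV)[y:y+h,x:x+w]
    print(n,hsv[h//2,w//2],hsv[2,2])
    m=((hsv[...,0]<15)&(hsv[...,1]>70)&(hsv[...,2]>110)).astype(np.uint8)
    k,l,st,_=cv2.connectedComponentsWithStats(m); j=1+np.argmax(st[1:,4]); m=(l==j).astype(np.uint8)
    ct=max(cv2.findContours(m,cv2.RETR_EXTERNAL,cv2.CHAIN_APPROX_NONE)[0],key=len)[:,0]+[x,y]
    P=plane(i,ct,z)[:,:2]; R=cv2.minAreaRect(np.float32(P*1000)); print(R, cv2.boxPoints(R).round())
    # moments
    ys,xs=np.nonzero(m); Q=plane(i,np.c_[xs+x,ys+y],z)[:,:2]; ev,V=np.linalg.eigh(np.cov(Q.T)); print(Q.mean(0),np.sqrt(12*ev),np.degrees(np.arctan2(V[1,1],V[0,1])))
E
```

```text
top [ 15  70 178] [ 27  23 111]
((512.0511474609375, 265.6520080566406), (30.323442459106445, 90.42875671386719), 80.63374328613281) [[465. 258.]
 [554. 243.]
 [559. 273.]
 [470. 288.]]
[0.50770171 0.26751547] [0.030103   0.08619177] 172.36754939873035
scene [ 12  69 215] [ 71  13 163]
((507.59576416015625, 265.9115295410156), (42.80850601196289, 119.55073547363281), 82.93627166748047) [[446. 252.]
 [564. 237.]
 [570. 280.]
 [451. 295.]]
[0.49734614 0.27610774] [0.04960747 0.14189716] -178.14728466732288
```

View pics/ct.png

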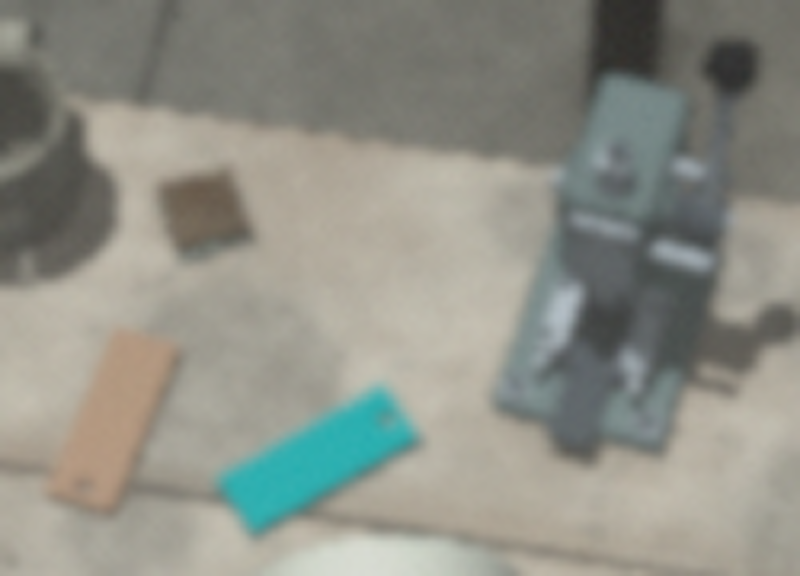

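View pics/cs.png

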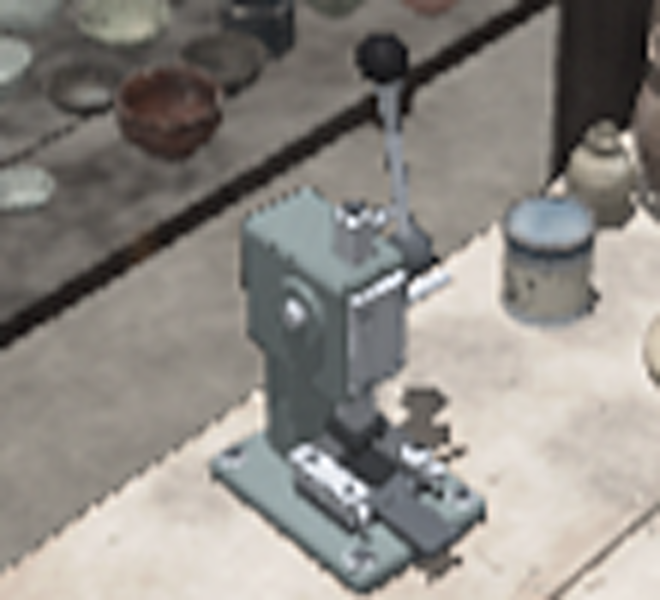

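The crop confirms it: the pinkish-brown bar has its hole at crop (85,485), top px (193,221), on the robot side. The press shows the knob at crop (732,66), the ram top near (610,155) and the tongue tip near (577,452). In the scene crop these are the knob (382,58), ram top (360,210) and tongue tip (425,553).

Run:
```python
from h import *
t,s=load("top"),load("scene")
T=lambda x,y:(180+(x+.5)/6.4-.5,145+(y+.5)/6.4-.5)
S=lambda x,y:(185+(x+.5)/6-.5,130+(y+.5)/6-.5)
# bar: colour distance in Lab
for n,i,c in(("top",t,(198,210)),("scene",s,(209,274))):
    L=cv2.cvtColor(np.float32(i["frame"])/255,cv2.COLOR_RGB2Lab)
    ref=np.median(L[c[1]-2:c[1]+3,c[0]-2:c[0]+3].reshape(-1,3),0)
    x,y,w=c[0]-30,c[1]-25,60; Z=L[y:y+50,x:x+w]
    bg=np.median(Z.reshape(-1,3),0)
    d=Z[...,1:]-bg[1:]; v=ref[1:]-bg[1:]; f=(d@v)/(v@v); m=((f>.5)&(f<1.6)).astype(np.uint8)
    k,l,st,_=cv2.connectedComponentsWithStats(m,connectivity=4); j=l[c[1]-y,c[0]-x]; m=(l==j).astype(np.uint8)
    m=cv2.morphologyEx(m,cv2.MORPH_OPEN,np.ones((3,3),np.uint8))
    print(n,ref,bg,m.sum())
    ct=max(cv2.findContours(m,cv2.RETR_EXTERNAL,cv2.CHAIN_APPROX_NONE)[0],key=len)[:,0]+[x,y]
    print(cv2.minAreaRect(np.float32(plane(i,ct,.01)[:,:2]*1000)))
    ys,xs=np.nonzero(m); Q=plane(i,np.c_[xs+x,ys+y],.01)[:,:2]; ev,V=np.linalg.eigh(np.cov(Q.T)); print(Q.mean(0),np.sqrt(12*ev),V[:,1])
print("bar corners",plane(t,[T(118,328),T(180,345),T(115,515),T(48,493)],.01).round(4).tolist(),"hole",plane(t,[T(83,486)],.01))
# knob via dark blobs
def dark(i,c,rad,th):
    g=cv2.cvtColor(i["frame"],cv2.COLOR_RGB2GRAY); x,y=int(c[0])-rad,int(c[1])-rad
    Z=g[y:y+2*rad+1,x:x+2*rad+1]; m=(Z<th).astype(np.uint8); k,l,st,ce=cv2.connectedComponentsWithStats(m); j=1+np.argmax(st[1:,4]); print("blob",st[j],ce[j]+[x,y]); return ce[j]+[x,y]
kt=dark(t,T(732,66),6,70); ks=dark(s,S(382,58),6,70)
print("knob",tri(t,kt,s,ks), plane(t,[kt],.293),plane(s,[ks],.293))
print("ram",tri(t,T(612,152),s,S(360,210)),plane(t,[T(612,152)],.236),plane(s,[S(360,210)],.236))
print("tongue top",plane(t,[T(553,447),T(600,459)],.03)); print("tongue scene",plane(s,[S(430,553),S(480,522)],.03), )
```

```text
top [64.86206   6.171875 16.3125  ] [66.93115  -0.515625  6.90625 ] 295
((508.3057861328125, 267.95159912109375), (44.951560974121094, 118.07283020019531), 83.0068130493164)
[0.50732977 0.26749319] [0.04396038 0.11572244] [-0.99100713  0.13380904]
scene [75.6958    9.6875   16.046875] [80.33142  1.4375   5.875  ] 406
((508.79925537109375, 265.40447998046875), (43.51476287841797, 122.0611343383789), 82.92845916748047)
[0.50731562 0.26626208] [0.04436458 0.11944467] [-0.99373046  0.11180235]
bar corners [[0.5695, 0.2789, 0.01], [0.5644, 0.2381, 0.01], [0.4442, 0.2511, 0.01], [0.4515, 0.2946, 0.01]] hole [[0.45972309 0.27470099 0.01      ]]
blob [ 3  4  8  8 46] [293.89130435 155.08695652]
blob [ 2  3 11 10 71] [249.         140.07042254]
knob (array([ 0.63951593, -0.08005015,  0.29375619]), np.float64(0.0028500003925933785)) [[ 0.64165431 -0.07964004  0.293     ]] [[ 0.63836202 -0.08040705  0.293     ]]
ram (array([ 0.60801378, -0.02061525,  0.2379752 ]), np.float64(0.004251701488549882)) [[ 0.61163083 -0.01989781  0.236     ]] [[ 0.60706947 -0.02200374  0.236     ]]
tongue top [[ 0.52517673 -0.00324273  0.03      ]
 [ 0.52212109 -0.032426    0.03      ]]
tongue scene [[ 0.53157953  0.001742    0.03      ]
 [ 0.52617592 -0.03892228  0.03      ]]
```

Measured bar: centre (0.507,0.267), yaw about −7°, 44×118 mm against 44×120 given. The knob came out at z 0.294 (0.293 expected) and the ram top at 0.238 (0.236 expected). The press yaw is about −4 to −6°; I'll refine it from edges while I pick the bar up.

Run:
```python
from h import *
t,s=load("top"),load("scene")
T=lambda x,y:(180+(x+.5)/6.4-.5,145+(y+.5)/6.4-.5)
S=lambda x,y:(185+(x+.5)/6-.5,130+(y+.5)/6-.5)
for n,i,a,b,z,off in(("headL top",t,T(603,82),T(567,180),.199,0),("headR top",t,T(687,100),T(662,195),.199,0),("headback top",t,T(612,75),T(680,92),.199,90),
 ("footL top",t,T(560,190),T(497,400),.012,0),("footfront top",t,T(500,410),T(655,448),.012,90),("footR top",t,T(718,260),T(668,440),.012,0),
 ("footL sc",s,S(212,468),S(350,585),.012,0),("footfront sc",s,S(372,588),S(484,518),.012,90),("headL sc",s,S(245,230),S(348,300),.199,0),("railL sc",s,S(293,453),S(365,512),.048,0)):
    P=plane(i,[a,b],z); d=P[0]-P[1]; a=np.degrees(np.arctan2(d[1],d[0])); print(n,round(((a-off+90)%180)-90,1),np.linalg.norm(d).round(3),P[:,:2].round(4).tolist())
from station import r
yaw=-7.; u=np.array([np.cos(np.radians(yaw)),np.sin(np.radians(yaw))]); g=np.array([.5075,.2668])-.035*u
r.reach([.105,-.386,.44],[180,0,18]); r.reach([.40,0,.44],[180,0,0]); r.reach([*g,.28],[180,0,yaw])
r.servo_line([*g,.19]); print(r.sense()["tcp_pos"],r.sense()["orientation"],g)
```

```text
headL top -8.0 0.069 [[0.6801, -0.0047], [0.6113, 0.005]]
headR top -4.1 0.066 [[0.6763, -0.0544], [0.6108, -0.0498]]
headback top -6.7 0.041 [[0.6857, -0.0091], [0.681, -0.0497]]
footL top -4.9 0.155 [[0.7141, 0.0239], [0.5596, 0.0372]]
footfront top -5.4 0.098 [[0.5532, 0.0342], [0.5439, -0.0633]]
footR top -5.3 0.131 [[0.6807, -0.0824], [0.5506, -0.0702]]
footL sc -8.3 0.138 [[0.6982, 0.0205], [0.5618, 0.0405]]
footfront sc -7.3 0.092 [[0.5501, 0.0336], [0.5384, -0.0581]]
headL sc -5.8 0.09 [[0.6784, 0.0001], [0.5886, 0.0092]]
railL sc -8.4 0.07 [[0.6411, 0.0047], [0.5722, 0.0149]]
[0.47321709 0.27095593 0.19120962] [-1.79946328e+02 -8.49762453e-02 -7.02720342e+00] [0.47276088 0.27106543]
```

Run:
```python
from station import r
r.servo_line([.4723,.2711,.1835],speed=.05); r.wait(.3); print(r.sense()["tcp_pos"])
r.grab(25); s=r.sense(); print(s["opening"],s["gripper_force"],s["contact_force"])
r.servo_line([.4723,.2711,.30]); s=r.sense(); print(s["opening"],s["tcp_pos"],s["contact_force"],s["clock"])
# move to staging in front of press
import numpy as np
y=np.radians(-6); u=np.array([np.cos(y),np.sin(y)]); O=np.array([.6085,-.0223])
g=O+u*(-.034-.02-.095)   # plain end 20mm before mouth
r.reach([*g,.30],[180,0,-6]); r.servo_line([*g,.235]); r.wait(.4); print(r.sense()["tcp_pos"],g)
from h import *
for n in("scene","top"):
    s=r.snapshot(n); pickle.dump(s,open(n+"1.pkl","wb"))
f=lambda i,x,y,w,h,k:cv2.resize(i["frame"][y:y+h,x:x+w],None,fx=k,fy=k,interpolation=cv2.INTER_CUBIC)[...,::-1]
a=f(load("scene1"),205,145,100,100,5.5); b=f(load("top1"),250,145,45,100,5.5); cv2.imwrite("pics/st1.png",np.hstack([a,b]))
```

```text
[0.47234264 0.27114035 0.18367947]
0.04369967941197241 24.92515280842781 [-0.86487614  0.15755239  0.05261432]
0.04370028392582841 [0.4721004  0.27099988 0.2986699 ] [ 0.03615779  0.19600878 -1.3118219 ] 6.9333
[ 0.46043847 -0.00678782  0.23555856] [ 0.46031624 -0.00672526]
```

View pics/st1.png

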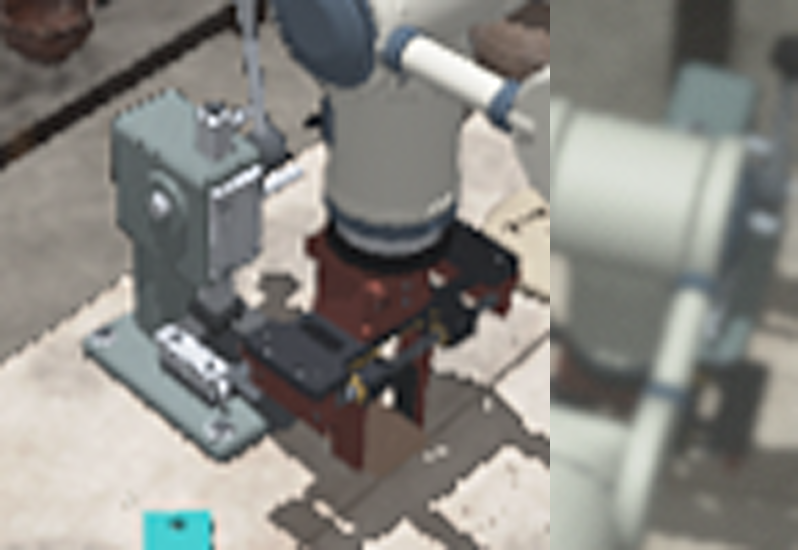

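The bar is held (opening 43.7 mm) in front of the mouth, with the tongue and left rail at about (225,380) in the crop. Next I lower it to slot height and feed it in small force-checked steps.

```bash
cat > feed.py <<'E'
from station import r
import numpy as np
y=np.radians(-6); u=np.array([np.cos(y),np.sin(y)]); v=np.array([-u[1],u[0]]); O=np.array([.6085,-.0223])
def pf():
    s=r.sense(); d=s["tcp_pos"][:2]-O; f=s["contact_force"]
    return np.array([d@u+.095,d@v])*1e3,s["tcp_pos"][2],np.array([f[:2]@u,f[:2]@v,f[2]]),s["torque"],s
def go(x,yy,z,rot=None,sp=.05): # plain end at press-x (mm), lateral yy
    r.servo_line([*(O+u*(x/1e3-.095)+v*yy/1e3),z],rot,speed=sp)
def show():
    r.wait(.1); p,z,f,t,s=pf(); print(p.round(1),round(z,4),f.round(1),t.round(2),round(s["clock"],1)); return p,z,f
E
python3 - <<'E'
from feed import *
show()
for z in(.223,.219,.2155):
    go(-54,0,z,sp=.03); p,_,f=show()
    if abs(f).max()>8: break
else:
    for x in range(-50,-20,4):
        go(x,0,.2155,sp=.05); p,_,f=show()
        if abs(f).max()>8: break
E
```

```text
[-54.   -0.1] 0.2351 [-0.  -0.6 -1.3] [ 0.01  0.12 -0.02] 9.2
[-53.9  -0. ] 0.2231 [-0.8  0.8 -1.3] [ 0.08  0.08 -0.01] 9.8
[-54.  -0.] 0.219 [ 0.1  0.2 -1.9] [-0.    0.09 -0.  ] 10.2
[-54.   0.] 0.2154 [-0.   0.1 -2. ] [0.03 0.06 0.04] 10.6
[-49.9  -0. ] 0.2155 [ 0.2 -1.  -0.7] [0.01 0.03 0.02] 10.9
[-46.   0.] 0.2155 [ 0.5  0.4 -0.9] [ 0.04  0.08 -0.01] 11.3
[-42.  -0.] 0.2155 [ 0.2 -0.2 -0.6] [ 0.07  0.1  -0.02] 11.6
[-38.   0.] 0.2155 [-1.3 -0.2 -0.3] [0.04 0.09 0.  ] 12.0
[-34.  -0.] 0.2155 [ 0.3 -0.2 -1.2] [0.05 0.06 0.02] 12.3
[-30.  -0.] 0.2154 [ 0.3  0.2 -1.2] [ 0.04  0.05 -0.04] 12.7
[-26.   0.] 0.2155 [ 0.9  0.6 -0.5] [0.05 0.05 0.02] 13.0
[-22.  -0.] 0.2154 [-1.   0.2 -0.3] [-0.    0.05  0.01] 13.4
```

Run:
```python
from feed import *
for x in list(range(-18,12,4))+list(range(12,28,1)):
    go(x,0,.2155,sp=.05 if x<12 else .02); p,_,f=show()
    if abs(f).max()>9: break
```

```text
[-18.   0.] 0.2155 [-0.7  0.3 -0.4] [0.03 0.06 0.01] 13.7
[-14.  -0.] 0.2155 [ 0.  -0.1 -1.3] [ 0.04  0.02 -0.02] 14.1
[-10.  -0.] 0.2155 [ 0.9 -0.1 -0.9] [ 0.01 -0.    0.01] 14.4
[-6. -0.] 0.2155 [-0.9  1.  -2.4] [-0.01  0.05 -0.03] 14.8
[-2.  0.] 0.2155 [-0.7  0.1 -1.5] [-0.01  0.09 -0.02] 15.1
[ 2. -0.] 0.2155 [ 0.3  0.5 -0.8] [0.04 0.08 0.02] 15.5
[6. 0.] 0.2155 [-0.2  0.9 -1.3] [0.06 0.06 0.01] 15.8
[10.  0.] 0.2155 [-0.2  0.2 -1. ] [ 0.05  0.06 -0.02] 16.2
[12.  0.] 0.2155 [ 0.5  0.3 -1.1] [0.1  0.02 0.01] 16.5
[13.  0.] 0.2155 [-0.5  0.3 -1.3] [0.07 0.02 0.01] 16.9
[14. -0.] 0.2155 [ 0.7 -0.5 -0.9] [0.01 0.05 0.02] 17.2
[15. -0.] 0.2155 [ 0.  -0.1 -1.6] [0.06 0.07 0.02] 17.6
[16. -0.] 0.2155 [-0.4 -0.2 -0.2] [ 0.02  0.05 -0.02] 17.9
[17.  0.] 0.2155 [ 1.   0.  -1.5] [-0.    0.03 -0.01] 18.3
[18. -0.] 0.2155 [-0.2 -0.1 -0.9] [ 0.04  0.08 -0.05] 18.6
[19.  0.] 0.2155 [-0.1  0.6 -1. ] [ 0.07  0.08 -0.05] 19.0
[20.  0.] 0.2155 [ 0.1  0.6 -1.2] [ 0.03  0.04 -0.02] 19.3
[20.6  0. ] 0.2151 [-5.1  0.5 -0.9] [ 0.15  0.81 -0.04] 19.7
[21.1  0.1] 0.2148 [-8.3  0.9  0.1] [ 0.22  1.33 -0.07] 20.0
[21.6  0.1] 0.2144 [-12.3   0.5   1.2] [ 0.28  1.83 -0.15] 20.4
```

Run:
```python
from feed import *
go(21.5,0,.2146,sp=.02); show(); r.let_go(); r.wait(.2); show(); print(r.sense()["opening"])
go(21.5,0,.30,sp=.12); go(-40,0,.40,sp=.2); r.reach([.38,-.20,.45],[180,0,-6]); show()
from h import *
for n in("scene","top"):
    s=r.snapshot(n); pickle.dump(s,open(n+"2.pkl","wb"))
f=lambda i,x,y,w,h,k:cv2.resize(i["frame"][y:y+h,x:x+w],None,fx=k,fy=k,interpolation=cv2.INTER_CUBIC)[...,::-1]
a=f(load("scene2"),205,145,80,100,5.5); b=f(load("top2"),245,145,65,100,5.5); cv2.imwrite("pics/st2.png",np.hstack([a,b]))
print(r.inverse_kinematics([.64,-.08,.52],[180,0,-6]),r.inverse_kinematics([.64,-.08,.455],[180,0,-6]))
```

```text
[20.9  0.1] 0.2141 [-6.2  0.6 -0.4] [ 0.25  1.15 -0.03] 20.7
[21.5  0. ] 0.2146 [-0.3  0.5  0.5] [ 0.01 -0.    0.01] 21.9
0.0878925571625698
[-112.9 -199.8] 0.449 [-0.2 -0.1 -0.5] [-0.01  0.07  0.02] 24.4
[-1.01467503e+01  1.62214151e+01  4.62316719e+01 -2.54444375e-14
  1.17546913e+02  8.58532497e+01] [-1.01467503e+01  1.34445975e+01  5.62684657e+01 -2.54444375e-14
  1.10286937e+02  8.58532497e+01]
```

View pics/st2.png

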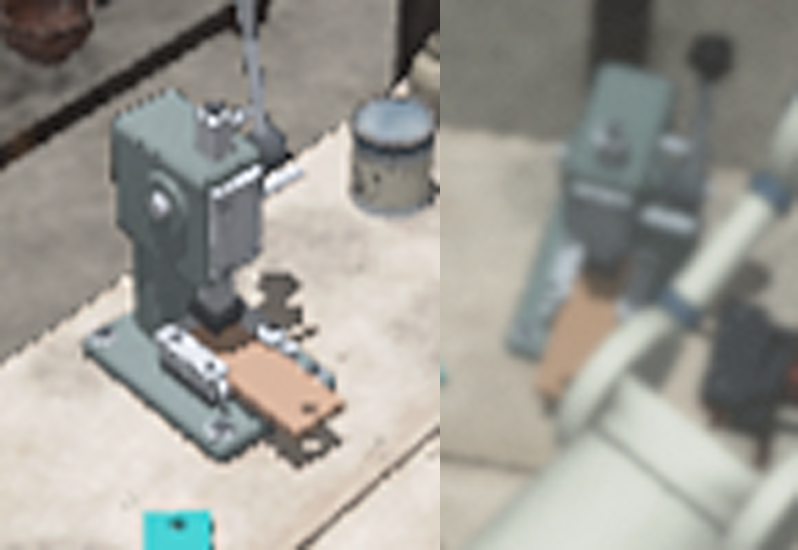

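The crop shows the bar in the slot under the lips, hole end outside, tail corners at crop (300,435) and (345,405). I'll check the tail position against the press, then take the ball.

Run:
```python
from feed import *
from h import *
s=load("scene2")
P=plane(s,[(205+300/5.5-.4,145+437/5.5-.4),(205+346/5.5-.4,145+405/5.5-.4)],.04)[:,:2]
print("tail press mm",[(np.array([(p-O)@u,(p-O)@v])*1e3).round(1) for p in P],"expect x about -100..-102, y +-22")
t2,s2=load("top2"),load("scene2")
k=np.array([.6408,-.080])
r.reach([.50,-.15,.53],[180,0,-6]); r.reach([*k,.53],[180,0,-6]); r.wait(.2); print(r.sense()["tcp_pos"])
r.servo_line([*k,.4565],speed=.1); r.wait(.2); show()
r.grab(20); r.wait(.2); show(); q=r.sense(); print(q["opening"],q["tcp_pos"],q["gripper_force"])
```

```text
tail press mm [array([-101.9,   23.4]), array([-100.9,  -19.4])] expect x about -100..-102, y +-22
[ 0.63917411 -0.08115968  0.53172401]
[133.2 -54. ] 0.457 [-0.3  0.3  0.2] [-0.02  0.06 -0.02] 27.3
[133.2 -55.2] 0.4564 [ 0.1 -5.3 -0.1] [-0.77  0.08 -0.03] 28.5
0.03103968166842778 [ 0.64069091 -0.08119981  0.4564477 ] 19.999948740005493
```

Run:
```python
from feed import *
r.grab(35)
X0,Z0=133.0,.4565
def arc(deg,sp=.12):
    a=np.radians(10-deg); a0=np.radians(10)
    go(X0+130*(np.sin(a)-np.sin(a0)),-55.3,Z0+.130*(np.cos(a)-np.cos(a0)),sp=sp)
for d in range(4,77,6):
    arc(d); p,z,f,t,s=pf(); print(d,p.round(1),round(z,4),f.round(1),round(s["opening"],4),round(s["clock"],1))
    if abs(f).max()>30: break
```

```text
4 [124.1 -55.4] 0.4578 [ 3.6 -0.4 -0.1] 0.0302 28.9
10 [110.5 -55.2] 0.4585 [ 3.5 -0.7 -0.7] 0.0304 29.2
16 [ 97.1 -55. ] 0.4579 [ 3.7  2.9 -0.8] 0.0305 29.5
22 [ 83.7 -54.8] 0.456 [3.8 3.3 1.2] 0.0302 29.8
28 [ 70.6 -54.6] 0.4529 [4.6 4.2 1.6] 0.0304 30.0
34 [ 57.8 -54.4] 0.4486 [4.7 5.4 3.4] 0.0304 30.3
40 [ 45.5 -54.2] 0.4432 [3.1 7.1 6.3] 0.0303 30.6
46 [ 33.7 -54.1] 0.4368 [0.4 5.9 9.3] 0.0296 30.8
52 [ 22.6 -53.9] 0.4293 [-4.1  7.8 14.7] 0.0288 31.1
58 [ 12.3 -53.8] 0.4207 [-8.7 10.  19.6] 0.0274 31.4
64 [  2.9 -53.7] 0.4109 [-17.6  10.1  23.8] 0.0267 31.6
70 [ -5.4 -53.6] 0.3997 [-27.   10.   28.1] 0.0249 31.9
76 [-12.6 -53.5] 0.3872 [-37.2  11.   31.1] 0.0244 32.1
```

Run:
```python
from feed import *
from h import *
for n in("scene","top"):
    s=r.snapshot(n); pickle.dump(s,open(n+"3.pkl","wb"))
p,z,f,t,s=pf(); print(p,z,f,t,s["opening"],s["gripper_force"])
F=lambda i,x,y,w,h,k:cv2.resize(i["frame"][y:y+h,x:x+w],None,fx=k,fy=k,interpolation=cv2.INTER_CUBIC)[...,::-1]
cv2.imwrite("pics/st3.png",F(load("scene3"),200,110,110,100,6))
```

```text
[-12.50537386 -53.45683394] 0.3875769363469431 [-37.7513287   10.70341245  30.77548891] [2.28409811 5.16901997 0.25408397] 0.024207219381675332 40.06832107901573
```

View pics/st3.png

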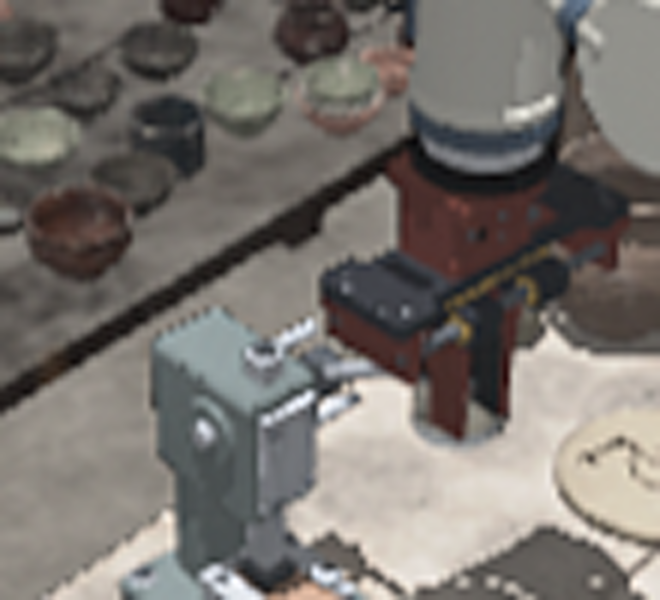

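The crop shows the rod leaving the hub at (320,365) and passing behind the hand at about (390,370). I'll work out the true handle angle and ball position from that before moving.

Run:
```python
from feed import *
from h import *
s=load("scene3"); O2=O+u*.0022
def W(x,y,z): return np.r_[O2+u*x/1e3+v*y/1e3,z/1e3]
c=lambda X:((proj(s,[X])[0]+.5-[200,110])*6).round(0)
print("pivot",c(W(14,-54,165)))
for th in range(40,95,10):
    a=np.radians(10-th); print(th,"mid",c(W(14+65*np.sin(a),-54,165+65*np.cos(a))),"ball",c(W(14+130*np.sin(a),-54,165+130*np.cos(a))))
p,z,f,t,q=pf(); g=np.r_[q["tcp_pos"][:2],z-.163]; print("grasp",c(g),"tip",c(g-[0,0,.019]),"grasp in press",p-[97.2,0],g[2])
```

```text
pivot [319. 377.]
40 mid [357. 325.] ball [399. 268.]
50 mid [368. 341.] ball [421. 302.]
60 mid [377. 358.] ball [441. 337.]
70 mid [385. 376.] ball [456. 374.]
80 mid [390. 393.] ball [467. 411.]
90 mid [393. 410.] ball [472. 446.]
grasp [469. 391.] tip [468. 418.] grasp in press [-109.70537386  -53.45683394] 0.22457693634694312
```

From the image, the handle is at about 69°, the commanded angle was 76°, and the ball is about 12 mm further in. So the squeezed ball is wedging out of the pads. I'll ride back up the arc and let go near rest, then push the ball positively with closed fingertips, from behind first and then from above.

Run:
```python
from feed import *
r.grab(12)
X0,Z0=133.0,.4565
def arc(deg,sp=.15):
    a=np.radians(10-deg); a0=np.radians(10)
    go(X0+130*(np.sin(a)-np.sin(a0)),-54.6,Z0+.130*(np.cos(a)-np.cos(a0)),sp=sp)
for d in(66,54,42,30,18,8):
    arc(d); p,z,f,t,s=pf(); print(d,p.round(1),round(z,4),f.round(1),round(s["opening"],4),round(s["clock"],1))
r.let_go(); r.servo_line([*s["tcp_pos"][:2],.535],speed=.2)
def tip(x,z,sp=.12): r.servo_line([*(O+u*(.0022+x/1e3)-v*.0546),.182+z/1e3],speed=sp)
r.grab(20); tip(72,345,.2); tip(72,283,.15); show(); tip(64,283,.05); show()
```

```text
66 [  2.1 -53.5] 0.4062 [-8.3  6.9 16.5] 0.0244 32.8
54 [ 20.4 -54.8] 0.4219 [-0.1  0.8 -0.5] 0.0006 33.2
42 [ 41.5 -54.8] 0.4375 [ 0.1  0.4 -0.1] 0.001 33.5
30 [ 65.7 -54.7] 0.4497 [ 0.2 -0.2 -0.5] 0.0001 33.8
18 [ 91.9 -54.6] 0.4564 [-0.9 -0.  -0.5] 0.0006 34.2
8 [111.5 -54.6] 0.4594 [-22.6  -0.1   6.2] 0.0008 34.5
[168.6 -54.6] 0.4677 [ 0.3 -0.5 -0.2] [ 0.01  0.03 -0.01] 38.8
[161.2 -54.6] 0.466 [ 1.9 -0.6  0.9] [-0.01 -0.35 -0.01] 39.2
```

```bash
cat > push.py <<'E'
from feed import *
def tip(x,z,sp=.12): r.servo_line([*(O+u*(.0022+x/1e3)-v*.0546),.182+z/1e3],speed=sp)
def pushto(th,sp=.12,dz=0):
    a=np.radians(10-th); ph=np.radians(th-10); bx,bz=14+130*np.sin(a),165+130*np.cos(a)
    b=np.clip((th-30)/40,0,1)
    tip(bx+16*np.cos(ph)+10-13*b, bz+16*np.sin(ph)-8*max(0,1-th/40)-dz, sp)
    p,z,f,t,s=pf(); print(th,(p[0]-97.2).round(1),round((z-.182)*1e3,1),f.round(1),round(s["clock"],1)); return f
E
python3 - <<'E'
from push import *
for th in range(4,73,6):
    f=pushto(th)
    if abs(f).max()>25: break
else:
    r.wait(.2); show()
    from h import *
    s=r.snapshot("scene"); pickle.dump(s,open("scene4.pkl","wb"))
    cv2.imwrite("pics/st4.png",cv2.resize(s["frame"][110:240,200:310],None,fx=4.6,fy=4.6,interpolation=cv2.INTER_CUBIC)[...,::-1])
E
```

```text
4 53.5 285.9 [ 2.7 -0.4  1.9] 39.5
10 40.1 289.4 [ 3.4 -0.2  2.5] 39.7
16 26.5 291.4 [4.4 1.2 3.1] 40.0
22 12.9 291.9 [3.8 0.2 0.5] 40.3
28 -0.7 291.3 [ 4.5  0.3 -0. ] 40.5
34 -15.3 289.4 [4.6 0.9 0.8] 40.8
40 -30.2 286.1 [ 3.7 -0.1  2.1] 41.1
46 -44.4 280.1 [4.7 0.8 2.4] 41.4
52 -58.0 272.9 [3.8 0.9 4.2] 41.6
58 -70.8 264.5 [2.8 0.5 4.9] 41.9
64 -82.8 255.0 [ 3.1 -0.6  6.5] 42.2
70 -93.4 244.4 [ 3.2 -0.4  6.4] 42.5
[  4.  -54.8] 0.427 [ 1.6 -0.7  6.3] [-0.03 -0.31 -0.04] 42.8
```

View pics/st4.png

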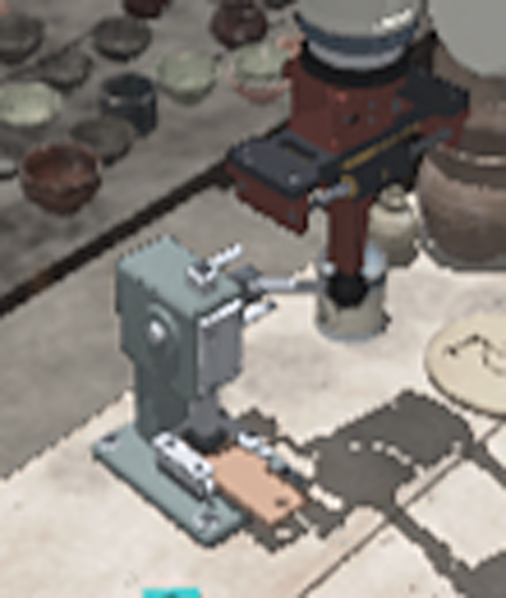

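The crop shows the fingertips on top of the black ball at (350,290), the handle at about 70° and the bar still home. I'll carry on to the stop.

Run:
```python
from push import *
for th in(74,78,82,86,88,90): 
    f=pushto(th,.06)
    if f[2]>30: break
for dz in(1,2,3,4,5,6,7,8):
    if f[2]>20: break
    pushto(90,.03,dz); r.wait(.15); f=pf()[2]; print(dz,f.round(1))
r.wait(.3); show()
from h import *
s=r.snapshot("scene"); pickle.dump(s,open("scene5.pkl","wb"))
cv2.imwrite("pics/st5.png",cv2.resize(s["frame"][110:240,200:310],None,fx=4.6,fy=4.6,interpolation=cv2.INTER_CUBIC)[...,::-1])
```

```text
74 -98.4 237.2 [ 3.6 -0.2  5.8] 43.1
78 -103.0 229.5 [3.8 0.7 6.3] 43.4
82 -107.1 221.4 [3.3 0.6 6.4] 43.7
86 -110.6 213.2 [4.2 1.5 6.6] 44.0
88 -112.1 209.1 [3.2 1.1 7.7] 44.3
90 -113.5 204.9 [3.5 0.8 7.3] 44.5
90 -113.6 204.1 [2.4 1.6 8.5] 44.8
1 [2.7 0.9 9.1]
90 -113.8 203.4 [2.8 0.8 9. ] 45.2
2 [0.4 0.8 9.2]
90 -113.9 203.2 [ 0.6  1.2 12.4] 45.6
3 [ 0.4  1.3 11.6]
90 -114.0 202.9 [-0.1  1.4 15.1] 46.0
4 [-1.   1.7 15.5]
90 -114.1 202.7 [-2.1  1.7 17.8] 46.4
5 [-2.4  0.6 18. ]
90 -114.3 202.5 [-3.5  0.7 21.6] 46.8
6 [-2.9  2.  21.1]
[-17.1 -54.4] 0.3845 [-3.7  1.5 21.3] [ 0.4   0.54 -0.  ] 47.3
```

View pics/st5.png

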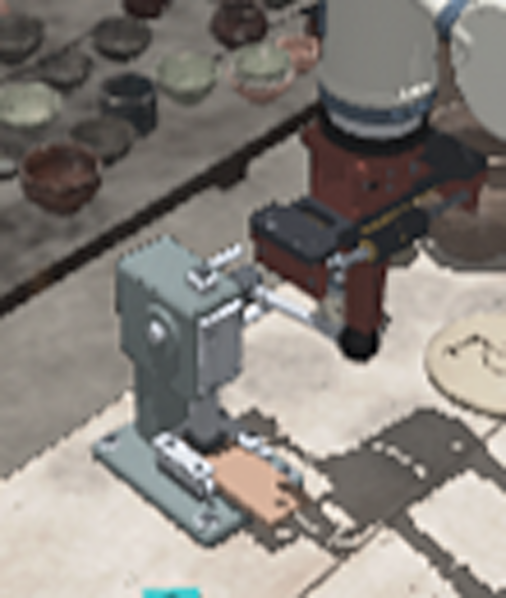

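The force rises sharply past 203 mm, so the handle is on its stop. The crop shows the ball down at (357,340) under the fingertips and the stamp on the bar, which is still home. I'm handing in while holding about 21 N.

```bash
python3 -c "
from station import r
print(r.hand_in())"
```

```text
the job is handed in; nothing more can be done
None
```

I slid the bar home plain end first, then brought the handle down to its stop, and handed the job in at about 47 s with the fingertips holding the ball down at about 21 N. My first try at the handle slipped out of the grip at about 70° and it sprang back to rest before the stamp reached the bar.

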